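# Balance a loaded bar on the notched rest

## Robot

A 6-joint arm with a two-finger parallel gripper is mounted at the origin on a cart in front of the work surface, level with it; the furniture and walls round the work are solid. World frame = base frame: x ahead of the robot, y to its left, z up, the work surface at z = 0. Lengths are in mm, angles in rad, forces in N, time in s.
With the tool pointing down it reaches from about 350 to 775 mm from the base axis. Payload 7.3 kg.
Tool frame: the origin (TCP) lies at the very end of the fingers, on their centre line; the grasp point (between the pads) lies bot.grip_point_offset behind it (bot.grip_point_offset is the distance from the TCP to the grasp point, in mm); z points along the fingers, y is the line along which they close (so a half turn about z gives the same grasp; the last joint's range is limited). The gripper opens to 92 mm and grips with 3 to 60 N. Pads are 19 mm wide; open, the fingers measure 130 mm over their backs; the gripper's body (75 mm by 190 mm) begins 47 mm behind the grasp point.
Start: joints at [1.078, 0.342, 1.524, -0, 1.275, -0.146], TCP at [178.43, 493.772, 193.541] pointing down, gripper open.
Joint ranges: [-2.53, 2.53], [-0.77, 2.02], [0.04, 2.7], [-1, 4.14], [0.28, 2.66], [-3.11, 3.11]. Speed limits (rad/s): [2.57, 2.57, 3.14, 3.14, 3.14, 3.14].

## Interface

Orientations are given as [roll, pitch, yaw] about the fixed x, y, z axes, in that order (R = Rz(yaw) Ry(pitch) Rx(roll)).
In Python, from plant import bot gives the robot as it stands. The module is installed in compiled form; this text tells all that it offers.
- The arm moves only by the tool carry_out, never from a script. Its argument "plan" is a list of rows, each an object of numbers: "tx", "ty", "tz": the shift along the world's x, y, z in mm; "rx", "ry", "rz": the turn, a rotation vector about the world's x, y, z in rad. A call has 1 to 12 rows; each row shifts and turns the commanded pose from where the row before left it; what a row does not reach is not made up. A row lasts 1/10 s, in which the tool goes at most 50 mm and 8.59 degrees, less where a joint would pass 70% of its speed; a pose out of reach is approached as far as the arm can. A call with a gripper value outside its range is refused whole. "gripper" is the closure, from 0 (fully open) to 1 (shut), set as the call begins (left out, the last holds). The fingers move at their own pace and stop on an object; the grip force is fixed at half the most. Time passes only in rows, so rows that do not move let the fingers close. It gives the time, the measured TCP pose, the force, the opening and the grip force at its end, in the units of the state.
- bot.get_obs(): the state, without advancing time (a new reading comes with each control period).
- bot.capture(name): name is "scene" or "side" or "wrist"; returns the picture (400x640x3 uint8, red, green, blue); there is no depth.
- bot.camera_model(name): a dict with "camera_matrix" (3x3 intrinsics, pixels), "R" (3x3) and "t" (3): a world point X has camera coordinates R X + t. Camera axes: x right, y down, z forward; pixel columns grow to the right and rows downward; lengths in mm; the calibration is good to about 2 mm. A picture is of the moment at which its call begins: read the wrist's pose just before it. camera_model takes no time and is no camera call; for the wrist camera it gives the pose at the moment of the call.
- bot.close_job(): hands the job in; it is judged then, once.
The state is a dict: "time": time; "joint_positions": joint angles; "dq": joint speeds; "tau": joint torques, N m; "tool_pos": TCP position; "tcp_rot": TCP orientation; "contact_force": force on the tool from outside, world axes, zero at the start; "moment": the same for the moment, N m; "grip_width": finger opening in mm; "finger_force": force on a finger pad.
Only numpy, scipy, OpenCV 4.12 (cv2) and the standard library are available. Lean on these libraries where they do the work, as an engineer would, in place of code of your own. Each camera call takes 0.05 s, during which the arm holds its last target. There are 200 camera calls.

## Task

Find the point where the metal bar with the steel weight clamped on it balances, lift it there so that it stays level, and set it down in the two notches of the small white rest so that it stays balanced there, level, by itself. Leave the weight clamped where it is on the bar, and do not move the plain bar.

Things in the scene. Friction and masses are not known exactly. Their poses are not given: they have to be found in the camera images.
- bar_mid (a point): Middle (half-way along, half-way up) of the loaded bar: a straight aluminium bar with black end caps, 343 mm long, 14 mm wide, 18 mm high, lying flat on the worktop, of even weight along its length, 230 g. Its y axis runs along the bar, z is up.
- weight_mid (a point): Middle of the steel block (34 mm across the bar, 30 along it, 32 high, black thumbscrew on top to 42 mm) clamped round the loaded bar 115 to 150 mm from its middle, toward its right-hand (-y) end; underside flush with the bar's. It weighs 230 g, the same as the bar, so both together balance half-way between bar_mid and weight_mid.
- plain_bar_mid (a point): Middle of a second bar of the same size but without a weight, lying parallel or nearly so beside the loaded one. Not to be moved.
- rest: White rest fixed to the worktop; origin at the centre of its underside. Two upright plates, 6 mm thick, stand 25 mm either side of the origin along its y axis (44 mm free between them, for fingers) on a base 80 x 84 x 12 mm. Each has an open notch for the bar to lie in, along the rest's y axis: floor 20 mm wide, 60 mm above the worktop; sides slope outward to 78 mm.
Not all that is in view belongs to the job. Leave any turquoise or yellow look-alike of the rest alone.

How it is judged:
By the outcome, as a careful person would: the job done as asked, in the order asked, and still so for the second after the job is handed in, with the robot touching nothing.
It also fails if it takes over 38 s, if anything falls off the work surface, if the arm or the gripper's body presses on something with over 40 N, if the wrist force passes 120 N, or if a joint passes its speed limit or range.

## Working session

There is one attempt and no reset: what is moved stays moved. The work goes in short steps, Python scripts to look and compute and a tool call to move; the robot and the scene stay as the last step left them, time stands still between calls to the robot, and variables do not carry over. Pictures are saved under pics/ and viewed, at most 10 in all, crops included, and the job is handed in when it is done.

Besides the shell and the picture viewer there is one more tool, called after "Emit:" as name(argument=value, ...) on one line, values as JSON. carry_out: Moves the arm, as the interface text tells. Its arguments: {"type":"object","properties":{"plan":{"type":"array"},"gripper":{"type":"number"}},"required":["plan"]}

```bash
mkdir -p pics; python3 - <<'E'
from plant import bot
import cv2,numpy as np
o=bot.get_obs();print(o, bot.grip_point_offset)
for n in("scene","side"):
    m=bot.camera_model(n);print(n,m)
    cv2.imwrite(f"pics/{n}1.png",bot.capture(n)[:,:,::-1])
E
```

```text
{'time': 0.0, 'joint_positions': array([ 1.07801246e+00,  3.42745277e-01,  1.52495192e+00,  2.48845959e-05,
        1.27538129e+00, -1.45995035e-01]), 'dq': array([-0.00033459, -0.0006885 ,  0.00276432,  0.00060854, -0.00066675,
       -0.00059509]), 'tau': array([ 1.58296825e-03, -4.31229687e+01, -2.44222373e+01,  7.19431113e-02,
        5.58969914e-02, -1.36945919e-04]), 'tool_pos': array([178.20502805, 493.38431039, 192.85600089]), 'tcp_rot': array([-3.14012609e+00, -2.39697099e-04,  2.79479638e+00]), 'contact_force': array([-1.20597294,  0.0509135 ,  0.26593347]), 'moment': array([-0.01775929,  0.0386313 , -0.01151477]), 'finger_force': 0.0, 'grip_width': 91.79824088286394} 18.8
scene {'camera_matrix': array([[401.62021385,   0.        , 316.51241455],
       [  0.        , 401.62021385, 199.42824214],
       [  0.        ,   0.        ,   1.        ]]), 'R': array([[ 0.69496705, -0.71900541,  0.00721277],
       [-0.3477582 , -0.34487772, -0.87185067],
       [ 0.62935287,  0.60339919, -0.48971867]]), 't': array([-447.97232299,  152.54045943, 1256.70607193])}
side {'camera_matrix': array([[377.78686311,   0.        , 322.46599857],
       [  0.        , 377.78686311, 201.56629821],
       [  0.        ,   0.        ,   1.        ]]), 'R': array([[ 0.7983809 , -0.6015659 , -0.02657811],
       [-0.26163229, -0.30679995, -0.91510783],
       [ 0.54234351,  0.73755831, -0.40233228]]), 't': array([-473.66638097,  118.55408265,  999.25748392])}
```

View pics/scene1.png

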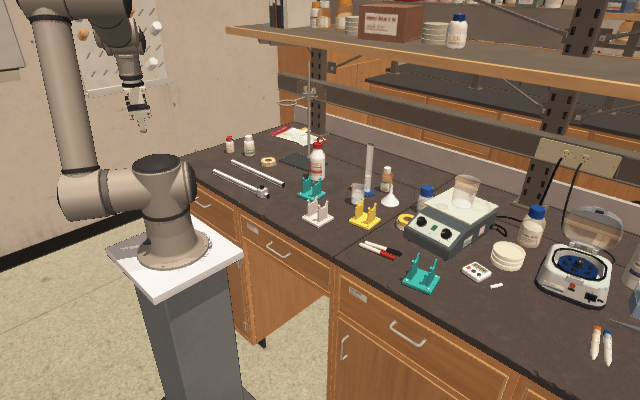

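View pics/side1.png

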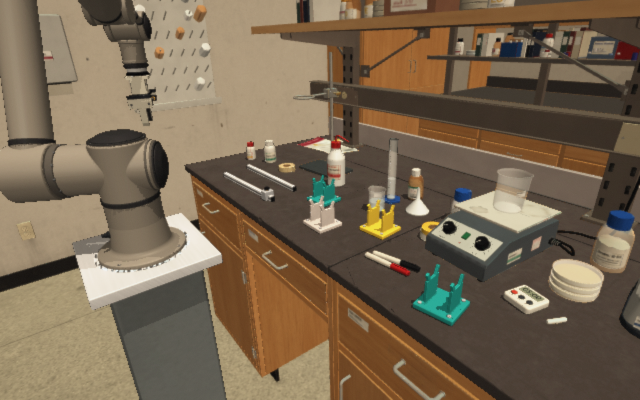

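Candidates in the scene view:
- **Bars:** the front one at (213,170)-(268,195) has a steel block at (263,191), so it is the loaded bar. The rear one at (231,161)-(284,185) is the plain bar.
- **Rests:** the white one at (318,212) is the target. The turquoise ones at (313,190) and (422,272) and the yellow one at (365,215) are look-alikes.

One close crop will check this, and I'll cast rough rays for positions.

```bash
cat > h.py <<'E'
import numpy as np,cv2
from plant import bot
def ray(m,px):
    d=m["R"].T@np.linalg.solve(m["camera_matrix"],[px[0],px[1],1.]);return -m["R"].T@m["t"],d
def plane(m,px,z):
    c,d=ray(m,px);return (c+d*(z-c[2])/d[2])
def proj(m,X):
    p=m["camera_matrix"]@(m["R"]@np.array(X,float)+m["t"]);return p[:2]/p[2]
E
python3 - <<'E'
from h import *
im=cv2.imread("pics/scene1.png");s=cv2.imread("pics/side1.png")
a=cv2.resize(im[150:235,200:345],None,fx=5,fy=5,interpolation=2)[:, :725]
b=cv2.resize(s[160:240,215:350],None,fx=5,fy=5,interpolation=2)
cv2.imwrite("pics/crop1.png",cv2.resize(np.vstack([cv2.copyMakeBorder(a,0,0,0,0,0),cv2.copyMakeBorder(b,0,0,0,725-675,0)]),None,fx=.72,fy=.72))
m=bot.camera_model("scene")
for n,p,z in[("left end",(213,170),14),("right end",(268,196),14),("wt",(263,191),25),("plainL",(231,161),14),("plainR",(284,186),14),("rest base",(318,219),12)]:
    print(n,plane(m,p,z).round())
w=bot.camera_model("wrist");print(w)
E
```

```text
left end [394. 376.  14.]
right end [411.  31.  14.]
wt [410.  59.  25.]
plainL [504. 400.  14.]
plainR [509.  49.  14.]
rest base [ 428. -216.   12.]
{'camera_matrix': array([[306.43869606,   0.        , 323.99316865],
       [  0.        , 306.43869606, 195.86792341],
       [  0.        ,   0.        ,   1.        ]]), 'R': array([[ 0.34039293,  0.94028194, -0.00158798],
       [ 0.89519554, -0.32355351,  0.3064932 ],
       [ 0.28767622, -0.10574967, -0.95187152]]), 't': array([-525.10373668,  -38.94083138,  392.07969388])}
```

View pics/crop1.png

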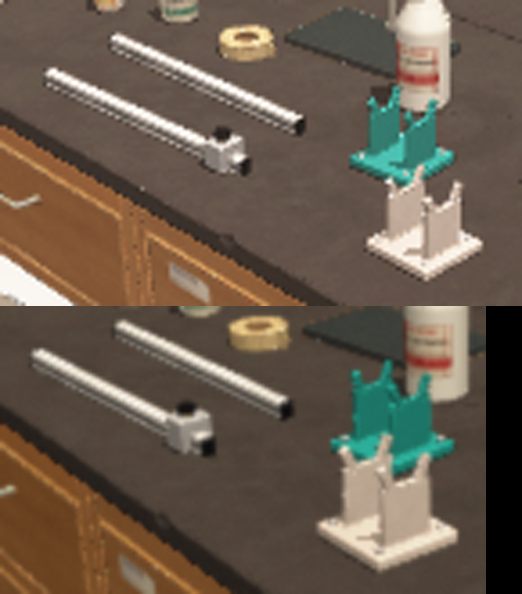

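The crop confirms it: the front bar carries the block and thumbscrew, and the white rest stands in front of the turquoise one. I'll move over the estimated balance point, about (405,140).

Emit:
carry_out(plan=[{"tx": 22,"ty": -35,"tz": 6,"rz": -0.12},{"tx": 22,"ty": -35,"tz": 6,"rz": -0.12},{"tx": 22,"ty": -35,"tz": 6,"rz": -0.12},{"tx": 22,"ty": -35,"tz": 6,"rz": -0.12},{"tx": 22,"ty": -35,"tz": 6,"rz": -0.12},{"tx": 22,"ty": -35,"tz": 6,"rz": -0.12},{"tx": 22,"ty": -35,"tz": 6,"rz": -0.12},{"tx": 22,"ty": -35,"tz": 6,"rz": -0.12},{"tx": 22,"ty": -35,"tz": 6,"rz": -0.12},{"tx": 22,"ty": -35,"tz": 6,"rz": -0.12},{},{}])

```text
invalid input at $.plan[0]: expected keys tx, ty, tz, rx, ry, rz
```

```bash
python3 - <<'E'
from h import *
o=bot.get_obs();print(o["tool_pos"],o["tcp_rot"],o["joint_positions"])
m=bot.camera_model("wrist");np.savez("w1",**m);cv2.imwrite("pics/w1.png",bot.capture("wrist")[:,:,::-1])
print(-m["R"].T@m["t"])
E
```

```text
[178.24262009 493.41319675 192.937292  ] [-3.14029513e+00 -1.47269987e-04  2.79485012e+00] [ 1.07802026e+00  3.42644168e-01  1.52486934e+00 -4.50582863e-05
  1.27538429e+00 -1.46020481e-01]
[100.80925166 522.60841767 384.31074086]
```

View pics/w1.png

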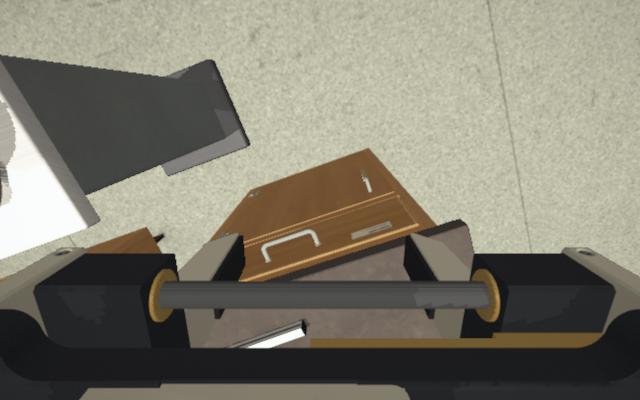

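The plan was refused because every key must be present. This wrist view is still at the start pose: the camera sees the tool's +x side, and the gripper hides rows below about 240. I'll resend with full rows, stopping so the bar lies on the camera side.

Emit:
carry_out(plan=[{"tx": 22,"ty": -30,"tz": 6,"rx": 0,"ry": 0,"rz": -0.12},{"tx": 22,"ty": -30,"tz": 6,"rx": 0,"ry": 0,"rz": -0.12},{"tx": 22,"ty": -30,"tz": 6,"rx": 0,"ry": 0,"rz": -0.12},{"tx": 22,"ty": -30,"tz": 6,"rx": 0,"ry": 0,"rz": -0.12},{"tx": 22,"ty": -30,"tz": 6,"rx": 0,"ry": 0,"rz": -0.12},{"tx": 22,"ty": -30,"tz": 6,"rx": 0,"ry": 0,"rz": -0.12},{"tx": 22,"ty": -30,"tz": 6,"rx": 0,"ry": 0,"rz": -0.12},{"tx": 22,"ty": -30,"tz": 6,"rx": 0,"ry": 0,"rz": -0.12},{"tx": 22,"ty": -30,"tz": 6,"rx": 0,"ry": 0,"rz": -0.12},{"tx": 22,"ty": -30,"tz": 6,"rx": 0,"ry": 0,"rz": -0.12},{"tx": 0,"ty": 0,"tz": 0,"rx": 0,"ry": 0,"rz": 0},{"tx": 0,"ty": 0,"tz": 0,"rx": 0,"ry": 0,"rz": 0}])

```text
time: 1.35
tool_pos: [398.4, 193.4, 253.3]
tcp_rot: [-3.141, -0.0, 1.594]
contact_force: [0.5, -0.1, -0.9]
grip_width: 92.0
finger_force: 0.0
```

```bash
cat > shot.py <<'E'
from h import *
import sys
o=bot.get_obs();print(o["tool_pos"],o["tcp_rot"],o["joint_positions"])
m=bot.camera_model("wrist");np.savez(sys.argv[1],**m);cv2.imwrite(f"pics/{sys.argv[1]}.png",bot.capture("wrist")[:,:,::-1])
E
python3 shot.py wA
```

```text
[398.42745008 193.35446976 253.26093741] [-3.14086672e+00 -1.75103020e-04  1.59388439e+00] [2.78149856e-01 1.44852126e-01 1.62117637e+00 3.59376762e-04
 1.37622244e+00 2.54992131e-01]
```

Emit:
carry_out(plan=[{"tx": 0,"ty": -40,"tz": 0,"rx": 0,"ry": 0,"rz": 0},{"tx": 0,"ty": -40,"tz": 0,"rx": 0,"ry": 0,"rz": 0},{"tx": 0,"ty": -40,"tz": 0,"rx": 0,"ry": 0,"rz": 0},{"tx": 0,"ty": -40,"tz": 0,"rx": 0,"ry": 0,"rz": 0},{"tx": 0,"ty": 0,"tz": 0,"rx": 0,"ry": 0,"rz": 0},{"tx": 0,"ty": 0,"tz": 0,"rx": 0,"ry": 0,"rz": 0}])

```text
time: 2.0
tool_pos: [398.0, 34.3, 253.4]
tcp_rot: [-3.141, -0.001, 1.595]
contact_force: [0.2, -0.8, -0.1]
grip_width: 91.8
finger_force: 0.0
```

```bash
python3 shot.py wB
```

```text
[398.03986208  34.3344618  253.37857729] [-3.14126480e+00 -7.05089502e-04  1.59484288e+00] [-1.06957596e-01  5.99128606e-02  1.71790482e+00  6.70478727e-04
  1.36419217e+00 -1.31141946e-01]
```

Emit:
carry_out(plan=[{"tx": 0,"ty": -40,"tz": 0,"rx": 0,"ry": 0,"rz": 0},{"tx": 0,"ty": -40,"tz": 0,"rx": 0,"ry": 0,"rz": 0},{"tx": 0,"ty": -40,"tz": 0,"rx": 0,"ry": 0,"rz": 0},{"tx": 0,"ty": -40,"tz": 0,"rx": 0,"ry": 0,"rz": 0},{"tx": 0,"ty": -40,"tz": 0,"rx": 0,"ry": 0,"rz": 0},{"tx": 0,"ty": -40,"tz": 0,"rx": 0,"ry": 0,"rz": 0},{"tx": 0,"ty": -40,"tz": 0,"rx": 0,"ry": 0,"rz": 0},{"tx": 0,"ty": -40,"tz": 0,"rx": 0,"ry": 0,"rz": 0},{"tx": 0,"ty": -40,"tz": 0,"rx": 0,"ry": 0,"rz": 0},{"tx": 0,"ty": 0,"tz": 0,"rx": 0,"ry": 0,"rz": 0},{"tx": 0,"ty": 0,"tz": 0,"rx": 0,"ry": 0,"rz": 0}])

```text
time: 3.15
tool_pos: [399.3, -325.0, 252.8]
tcp_rot: [-3.141, -0.002, 1.596]
contact_force: [-0.1, 0.3, 0.0]
grip_width: 91.7
finger_force: 0.0
```

```bash
python3 shot.py wC; python3 - <<'E'
import cv2,numpy as np
I=[cv2.imread(f"pics/w{c}.png")[:340] for c in "ABC"]
cv2.imwrite("pics/abc.png",cv2.resize(np.vstack([np.hstack([I[0],I[1]]),np.hstack([I[2],I[2]*0])]),(800,425)))
E
```

```text
[ 399.32201958 -324.98789624  252.83212491] [-3.14105333e+00 -1.64102623e-03  1.59628260e+00] [-8.32529084e-01  2.84037461e-01  1.44219293e+00  6.73060382e-04
  1.41695649e+00 -8.58119461e-01]
```

View pics/abc.png

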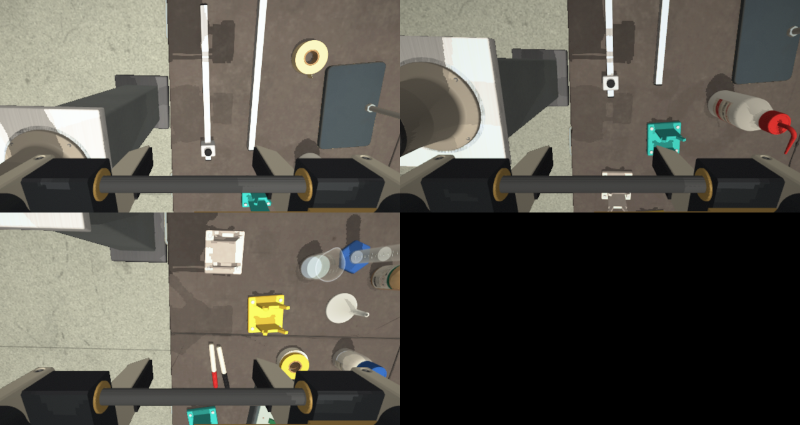

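The tile shows:
- **A:** the loaded bar from about (327,7) to the block at (332,243).
- **B:** the block from above at about (338,134).
- **C:** the white rest near (360,63).

I'll enlarge these three spots.

```bash
python3 - <<'E'
import cv2,numpy as np
A,B,C=[cv2.imread(f"pics/w{c}.png") for c in "ABC"]
f=lambda I,x,y,w,h:cv2.resize(I[y:y+h,x:x+w],None,fx=5,fy=5,interpolation=cv2.INTER_CUBIC)
# A (300..360, 0..50), B (300..360,105..165->50), C (315..405,15..115)
l=np.vstack([f(A,300,0,60,50),f(B,308,110,60,50)])
cv2.imwrite("pics/cr2.png",np.hstack([l,f(C,310,15,100,100)]))
hsv=cv2.cvtColor(A,cv2.COLOR_BGR2HSV)
for n,I in(("A",A),("B",B)):
    g=I.min(2)
    print(n)
    for r in ([0,2,4,6,8,10,12,20,100,150] if n=="A" else [20,60,100,115,120,125,130,135,140,145,150,155]):
        c=np.where(g[r,290:380]>140)[0]; print(r,(c.min()+290,c.max()+290,len(c)) if len(c) else None)
E
```

```text
A
0 None
2 None
4 None
6 None
8 (np.int64(322), np.int64(331), 10)
10 (np.int64(320), np.int64(331), 12)
12 (np.int64(320), np.int64(331), 12)
20 (np.int64(321), np.int64(331), 11)
100 (np.int64(323), np.int64(333), 11)
150 (np.int64(325), np.int64(335), 11)
B
20 (np.int64(329), np.int64(339), 11)
60 (np.int64(330), np.int64(340), 11)
100 (np.int64(331), np.int64(340), 10)
115 (np.int64(331), np.int64(341), 11)
120 (np.int64(332), np.int64(340), 9)
125 (np.int64(325), np.int64(349), 25)
130 (np.int64(325), np.int64(349), 13)
135 (np.int64(325), np.int64(349), 12)
140 (np.int64(325), np.int64(349), 22)
145 (np.int64(332), np.int64(341), 10)
150 (np.int64(332), np.int64(341), 10)
155 None
```

View pics/cr2.png

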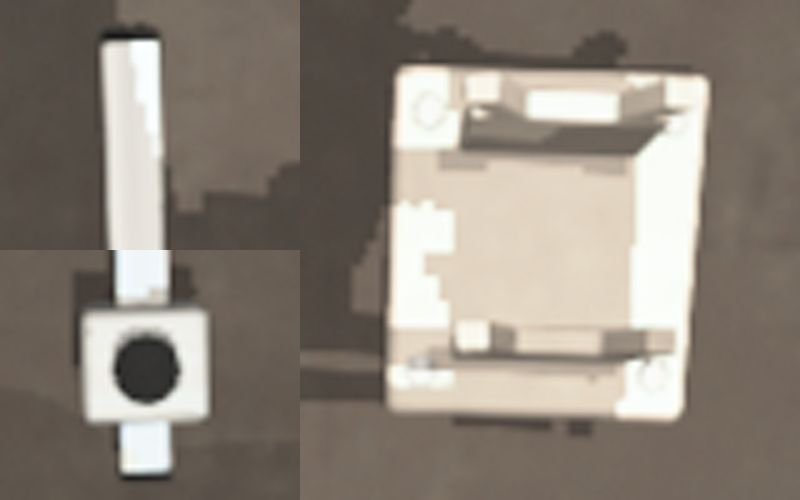

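```bash
python3 - <<'E'
from h import *
L=lambda n:dict(np.load(n+".npz"))
A,B,C=map(L,("wA","wB","wC"))
q=lambda x,y,ox,oy:((x+.5)/5-.5+ox,(y+.5)/5-.5+oy)
l=plane(A,q(131,27,300,0),18); r=plane(B,q(146,229,308,110),18)
print("L",l,"R",r,np.linalg.norm(l-r))
w=plane(B,q(146.5,115.5,308,110),32);s=plane(B,q(147,120,308,110),42);print("wt",w,"screw",s)
for r_ in (60,115): print("barB",plane(B,(335+(0.3 if r_==60 else 1),r_),18))
u=(l-r)/np.linalg.norm(l-r);mid=(l+r)/2;print("mid",mid,"yaw",np.arctan2(-u[0],u[1]),"wt dist",(mid-w)@u,(mid-s)@u)
for dd in (w,s):print("bal",mid-u*((mid-dd)@u)/2, r+u*171.5-u*((r+u*171.5-dd)@u)/2)
c=np.array([plane(C,q(x-300,y,310,15),12) for x,y in((395,66),(710,73),(684,420),(386,413))])
print(c.round(1),c.mean(0)); print([np.linalg.norm(c[i]-c[(i+1)%4]).round(1) for i in range(4)])
for a,b in((3,0),(2,1)):d=c[b]-c[a];print("rest yaw",np.arctan2(-d[0],d[1]))
for a,b in((0,1),(3,2)):d=c[b]-c[a];print("rest yaw x",np.arctan2(d[1],d[0]))
E
```

```text
L [397.24078044 384.35479193  18.        ] R [416.85266827  41.19644753  18.        ] 343.71830832237754
wt [415.22693836  74.05600994  32.        ] screw [414.95207404  73.9773      42.        ]
barB [410.46769662 164.17294314  18.        ]
barB [413.78298906  96.03509185  18.        ]
mid [407.04672436 212.77561973  18.        ] yaw 0.057089030284371345 wt dist 138.96036351129362 139.02326200879605
bal [411.0111263  143.40863065  18.        ] [411.02137262 143.22934613  18.        ]
bal [411.01292073 143.37723264  18.        ] [411.02316705 143.19794811  18.        ]
[[ 401.9 -157.2   12. ]
 [ 481.4 -156.8   12. ]
 [ 482.1 -240.3   12. ]
 [ 401.9 -240.5   12. ]] [ 441.81148677 -198.67922499   12.        ]
[np.float64(79.5), np.float64(83.5), np.float64(80.2), np.float64(83.3)]
rest yaw 0.0005135792540503075
rest yaw 0.00839231189979284
rest yaw x 0.005187596306325406
rest yaw x 0.002612760844953366
```

Measurements agree: the bar comes out 343.7 mm long, the block 139 mm from its middle, and the rest's base 80 x 83.5 mm. The balance point is (411.0,143.4) with bar yaw 0.057. The rest centre is (441.8,-198.7) with yaw about 0.004.

Emit:
carry_out(plan=[{"tx": 1.2,"ty": 46.8,"tz": 0,"rx": 0,"ry": 0,"rz": 0.0032},{"tx": 1.2,"ty": 46.8,"tz": 0,"rx": 0,"ry": 0,"rz": 0.0032},{"tx": 1.2,"ty": 46.8,"tz": 0,"rx": 0,"ry": 0,"rz": 0.0032},{"tx": 1.2,"ty": 46.8,"tz": 0,"rx": 0,"ry": 0,"rz": 0.0032},{"tx": 1.2,"ty": 46.8,"tz": 0,"rx": 0,"ry": 0,"rz": 0.0032},{"tx": 1.2,"ty": 46.8,"tz": 0,"rx": 0,"ry": 0,"rz": 0.0032},{"tx": 1.2,"ty": 46.8,"tz": 0,"rx": 0,"ry": 0,"rz": 0.0032},{"tx": 1.2,"ty": 46.8,"tz": 0,"rx": 0,"ry": 0,"rz": 0.0032},{"tx": 1.2,"ty": 46.8,"tz": 0,"rx": 0,"ry": 0,"rz": 0.0032},{"tx": 1.2,"ty": 46.8,"tz": 0,"rx": 0,"ry": 0,"rz": 0.0032},{"tx": 0,"ty": 0,"tz": -40,"rx": 0,"ry": 0,"rz": 0},{"tx": 0,"ty": 0,"tz": -40,"rx": 0,"ry": 0,"rz": 0}])

```text
time: 4.4
tool_pos: [409.6, 145.3, 173.6]
tcp_rot: [3.138, -0.001, 1.634]
contact_force: [0.8, -0.6, -0.8]
grip_width: 92.0
finger_force: 0.0
```

Emit:
carry_out(plan=[{"tx": 0,"ty": 0,"tz": -40,"rx": 0,"ry": 0,"rz": 0},{"tx": 0,"ty": 0,"tz": -40,"rx": 0,"ry": 0,"rz": 0},{"tx": 0,"ty": 0,"tz": -40,"rx": 0,"ry": 0,"rz": 0},{"tx": 0,"ty": 0,"tz": 0,"rx": 0,"ry": 0,"rz": 0},{"tx": 0,"ty": 0,"tz": 0,"rx": 0,"ry": 0,"rz": 0},{"tx": 0,"ty": 0,"tz": 0,"rx": 0,"ry": 0,"rz": 0}])

```text
time: 5.0
tool_pos: [411.6, 142.6, 55.6]
tcp_rot: [3.138, -0.0, 1.628]
contact_force: [0.2, -0.0, 0.4]
grip_width: 91.5
finger_force: 0.0
```

Emit:
carry_out(plan=[{"tx": -0.5,"ty": 0.8,"tz": -35,"rx": 0,"ry": 0,"rz": 0},{"tx": 0,"ty": 0,"tz": -14,"rx": 0,"ry": 0,"rz": 0},{"tx": 0,"ty": 0,"tz": 0,"rx": 0,"ry": 0,"rz": 0},{"tx": 0,"ty": 0,"tz": 0,"rx": 0,"ry": 0,"rz": 0},{"tx": 0,"ty": 0,"tz": 0,"rx": 0,"ry": 0,"rz": 0}])

```text
time: 5.5
tool_pos: [411.3, 142.9, 6.2]
tcp_rot: [3.138, -0.0, 1.627]
contact_force: [0.4, 0.8, -0.1]
grip_width: 91.9
finger_force: 0.0
```

Emit:
carry_out(plan=[{"tx": 0,"ty": 0.5,"tz": -4,"rx": 0,"ry": 0,"rz": 0},{"tx": 0,"ty": 0,"tz": 0,"rx": 0,"ry": 0,"rz": 0},{"tx": 0,"ty": 0,"tz": 0,"rx": 0,"ry": 0,"rz": 0}])

```text
time: 5.8
tool_pos: [410.0, 143.1, 0.7]
tcp_rot: [3.141, -0.0, 1.627]
contact_force: [0.1, -0.3, 0.2]
grip_width: 92.0
finger_force: 0.0
```

Emit:
carry_out(plan=[{"tx": 0,"ty": 0,"tz": 0,"rx": 0,"ry": 0,"rz": 0},{"tx": 0,"ty": 0,"tz": 0,"rx": 0,"ry": 0,"rz": 0},{"tx": 0,"ty": 0,"tz": 0,"rx": 0,"ry": 0,"rz": 0},{"tx": 0,"ty": 0,"tz": 0,"rx": 0,"ry": 0,"rz": 0},{"tx": 0,"ty": 0,"tz": 0,"rx": 0,"ry": 0,"rz": 0},{"tx": 0,"ty": 0,"tz": 0,"rx": 0,"ry": 0,"rz": 0},{"tx": 0,"ty": 0,"tz": 0,"rx": 0,"ry": 0,"rz": 0},{"tx": 0,"ty": 0,"tz": 0,"rx": 0,"ry": 0,"rz": 0},{"tx": 0,"ty": 0,"tz": 0,"rx": 0,"ry": 0,"rz": 0},{"tx": 0,"ty": 0,"tz": 0,"rx": 0,"ry": 0,"rz": 0},{"tx": 0,"ty": 0,"tz": 0,"rx": 0,"ry": 0,"rz": 0}], gripper=1)

```text
time: 6.9
tool_pos: [409.9, 143.1, 0.5]
tcp_rot: [3.141, 0.0, 1.627]
contact_force: [-0.0, -0.3, 0.7]
grip_width: 8.4
finger_force: 0.0
```

```bash
python3 - <<'E'
from h import *
o=bot.get_obs();print(o["grip_width"],o["finger_force"],o["tool_pos"],o["contact_force"],o["moment"])
f=lambda I,x,y,w,h,k:cv2.resize(I[y:y+h,x:x+w],None,fx=k,fy=k,interpolation=cv2.INTER_CUBIC)
w=bot.capture("wrist")[:,:,::-1];s=bot.capture("scene")[:,:,::-1]
for n in("w2","s2"):pass
cv2.imwrite("pics/w2.png",w);cv2.imwrite("pics/s2.png",s)
a=cv2.resize(w,(400,250));b=f(s,190,100,100,125,4)[:500]
c=np.zeros((500,800,3),np.uint8);c[:250,:400]=a;c[:,400:]=b
c[250:,:400]=f(s,220,150,60,38,6.6)[:250,:400] if 0 else 0
cv2.imwrite("pics/v2.png",c)
E
```

```text
8.379409968312983 0.0 [409.94885464 143.06627792   0.54622383] [-0.03852988 -0.33055852  0.65809376] [-0.04268569  0.07595941  0.01564741]
```

View pics/v2.png

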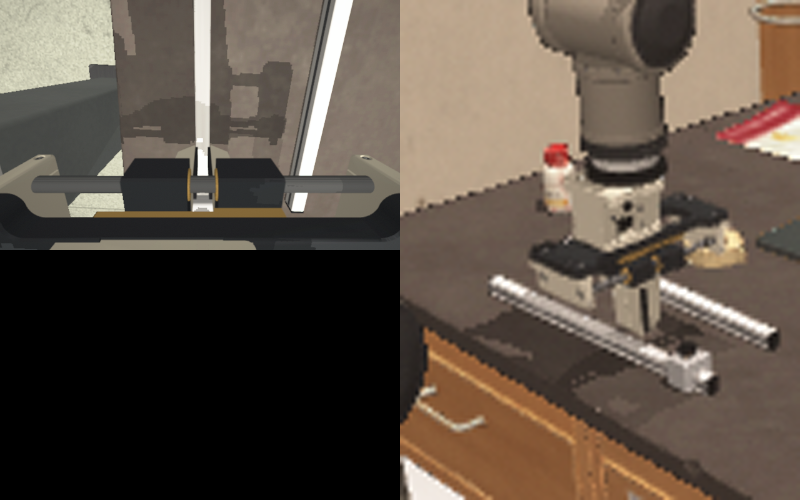

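The scene view is ambiguous: the fingers may be beyond or above the bar. I'll zoom in on both views.

```bash
python3 - <<'E'
from h import *
f=lambda I,x,y,w,h,k:cv2.resize(I[y:y+h,x:x+w],None,fx=k,fy=k,interpolation=cv2.INTER_CUBIC)
w=cv2.imread("pics/w2.png");s=cv2.imread("pics/s2.png");d=bot.capture("side")[:,:,::-1]
c=np.zeros((560,800,3),np.uint8)
c[:560,:400]=f(w,280,200,100,140,4)
c[:280,400:]=f(s,222,155,50,35,8);c[280:,400:]=f(d,225,160,57,40,7)[:280,:399].copy() if 0 else cv2.resize(d[160:195,228:278],(400,280),interpolation=cv2.INTER_CUBIC)
cv2.imwrite("pics/v3.png",c)
m=bot.camera_model("scene");n=bot.camera_model("side");W=bot.camera_model("wrist")
t=bot.get_obs()["tool_pos"]
for z in(0,18,40):print(z,proj(m,[t[0],t[1],z]),proj(n,[t[0],t[1],z]),proj(W,[t[0],t[1],z]))
E
```

```text
0 [249.79492148 189.55731973] [256.28987074 192.29048715] [322.68476009 226.8477167 ]
18 [249.45829925 185.54414072] [255.7898264  187.52473705] [322.59595407 238.45720609]
40 [249.04177581 180.57838692] [255.17115865 181.62842821] [322.46314476 255.81918559]
```

View pics/v3.png

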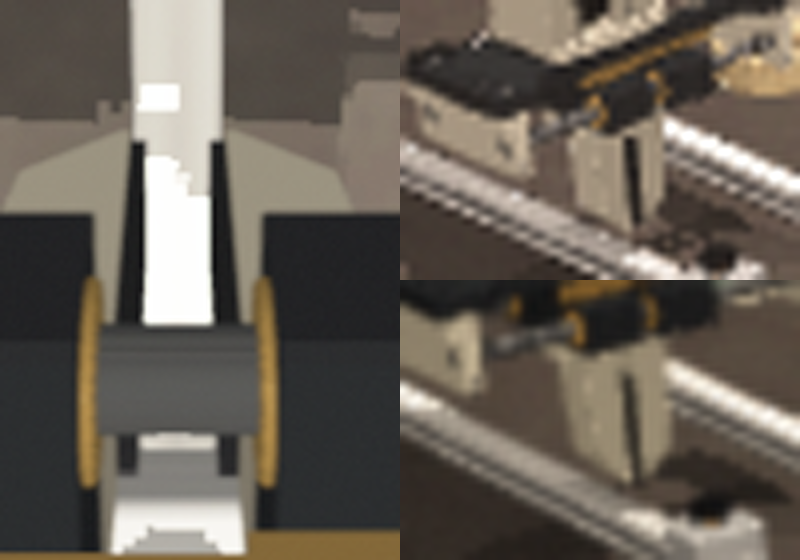

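```bash
python3 - <<'E'
from h import *
W=bot.camera_model("wrist");t=bot.get_obs()["tool_pos"]
for px in((316,234.7),(332,234.7)):
    c,d=ray(W,px);print("tip by wrist",c+d*((t[1]+9.5-c[1])/d[1]))
n=bot.camera_model("side");c1,d1=ray(n,(257,185.5));m=bot.camera_model("scene");c2,d2=ray(m,(251,184))
A=np.stack([d1,-d2],1);s=np.linalg.lstsq(A,c2-c1,rcond=None)[0];print(c1+d1*s[0],c2+d2*s[1])
for c,d in((c1,d1),(c2,d2)):print("at y-9.5",c+d*((t[1]-9.5-c[1])/d[1]))
for y in (300,200,170):print(proj(n,[411-(y-143)*.057,y,18]),proj(W,[411-(y-143)*.057,y,18]))
E
```

```text
tip by wrist [405.70434887 152.56400661  33.29125714]
tip by wrist [414.82009165 152.56400661  32.21937758]
[409.94136966 131.99013127  28.85226147] [409.9478009  131.9901342   28.85970899]
at y-9.5 [410.7056526  133.56400661  28.19165278]
at y-9.5 [411.08295694 133.56400661  27.87883607]
[234.40888111 176.45304316] [323.94859662 -67.49323869]
[247.80162479 183.25300252] [324.21710944 147.11293304]
[252.09499931 185.43289731] [324.28010821 197.46406151]
```

All three cameras put the fingertips about 28-32 mm above the worktop although the reported TCP z is 0.5. So the fingers closed above the bar without touching it, and they end about 29 mm short of the stated TCP. I'll open, descend by what the cameras show, and watch the force.

Emit:
carry_out(plan=[{"tx": 0,"ty": 0,"tz": 0,"rx": 0,"ry": 0,"rz": 0},{"tx": 0,"ty": 0,"tz": 0,"rx": 0,"ry": 0,"rz": 0},{"tx": 0,"ty": 0,"tz": 0,"rx": 0,"ry": 0,"rz": 0},{"tx": 0,"ty": 0,"tz": 0,"rx": 0,"ry": 0,"rz": 0},{"tx": 0,"ty": 0,"tz": 0,"rx": 0,"ry": 0,"rz": 0},{"tx": 0,"ty": 0,"tz": 0,"rx": 0,"ry": 0,"rz": 0},{"tx": 0,"ty": 0,"tz": 0,"rx": 0,"ry": 0,"rz": 0},{"tx": 0,"ty": 0,"tz": 0,"rx": 0,"ry": 0,"rz": 0}], gripper=0)

```text
time: 7.85
tool_pos: [409.9, 143.1, 0.5]
tcp_rot: [3.142, 0.0, 1.627]
contact_force: [0.2, -0.2, -0.8]
grip_width: 60.3
finger_force: 0.0
```

Emit:
carry_out(plan=[{"tx": 0,"ty": 0,"tz": -7,"rx": 0,"ry": 0,"rz": 0},{"tx": 0,"ty": 0,"tz": -7,"rx": 0,"ry": 0,"rz": 0},{"tx": 0,"ty": 0,"tz": 0,"rx": 0,"ry": 0,"rz": 0},{"tx": 0,"ty": 0,"tz": 0,"rx": 0,"ry": 0,"rz": 0}])

```text
time: 8.25
tool_pos: [409.6, 143.0, -13.9]
tcp_rot: [-3.141, 0.0, 1.627]
contact_force: [0.6, -0.4, 0.2]
grip_width: 89.9
finger_force: 0.0
```

```bash
python3 - <<'E'
from h import *
o=bot.get_obs();print(o["tool_pos"],o["contact_force"],o["moment"])
s=bot.capture("scene")[:,:,::-1];d=bot.capture("side")[:,:,::-1]
c=np.hstack([cv2.resize(s[145:205,215:275],(400,400),interpolation=2),cv2.resize(d[145:205,220:280],(400,400),interpolation=2)])
cv2.imwrite("pics/v4.png",c)
E
```

```text
[409.6031134  143.01992135 -13.87339415] [ 0.55681708 -0.38456334  0.23881378] [-0.10690611  0.04848077 -0.00684377]
```

View pics/v4.png

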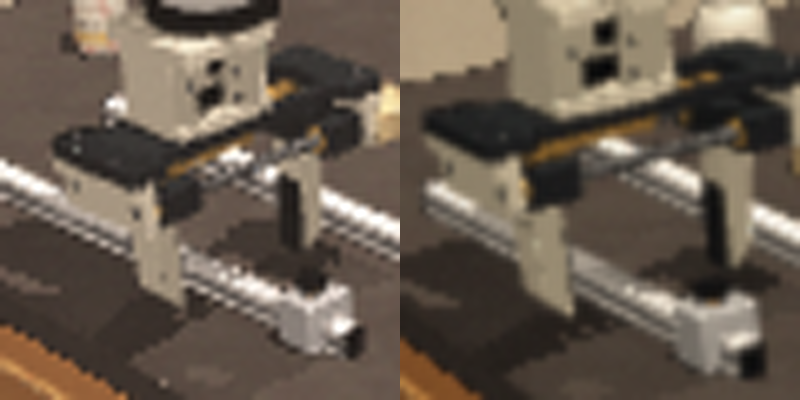

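The fingers straddle the bar, and a reported z of -13.9 with no contact confirms the offset. The near fingertip corner is at scene (242,192) and side (245.5,192); I'll triangulate it.

```bash
python3 - <<'E'
from h import *
n=bot.camera_model("side");m=bot.camera_model("scene")
c1,d1=ray(n,(245.4,192.2));c2,d2=ray(m,(242,192.3))
s=np.linalg.lstsq(np.stack([d1,-d2],1),c2-c1,rcond=None)[0];print(c1+d1*s[0],c2+d2*s[1])
for c,d in((c1,d1),(c2,d2)):print("at y-9.5",c+d*((133.5-c[1])/d[1]))
E
```

```text
[358.04888679 118.04346456  22.0609819 ] [354.68700792 117.89329592  18.24534407]
at y-9.5 [364.92275339 133.5         15.39625244]
at y-9.5 [365.32907367 133.5          8.25462291]
```

Emit:
carry_out(plan=[{"tx": 1,"ty": 0.3,"tz": -4,"rx": 0,"ry": 0,"rz": 0},{"tx": 0,"ty": 0,"tz": -4,"rx": 0,"ry": 0,"rz": 0},{"tx": 0,"ty": 0,"tz": 0,"rx": 0,"ry": 0,"rz": 0},{"tx": 0,"ty": 0,"tz": 0,"rx": 0,"ry": 0,"rz": 0}])

```text
time: 8.75
tool_pos: [410.8, 143.3, -21.6]
tcp_rot: [-3.141, 0.0, 1.627]
contact_force: [-1.3, 0.5, -0.3]
grip_width: 92.0
finger_force: 0.0
```

Emit:
carry_out(plan=[{"tx": 0,"ty": 0,"tz": -2,"rx": 0,"ry": 0,"rz": 0},{"tx": 0,"ty": 0,"tz": 0,"rx": 0,"ry": 0,"rz": 0},{"tx": 0,"ty": 0,"tz": 0,"rx": 0,"ry": 0,"rz": 0}])

```text
time: 9.05
tool_pos: [410.9, 143.4, -23.5]
tcp_rot: [3.142, 0.0, 1.627]
contact_force: [-0.4, -0.3, -0.9]
grip_width: 92.2
finger_force: 0.0
```

Emit:
carry_out(plan=[{"tx": 0,"ty": 0,"tz": -1.5,"rx": 0,"ry": 0,"rz": 0},{"tx": 0,"ty": 0,"tz": 0,"rx": 0,"ry": 0,"rz": 0}])

```text
time: 9.25
tool_pos: [410.8, 143.4, -25.1]
tcp_rot: [-3.142, 0.0, 1.627]
contact_force: [-0.4, 0.5, 0.9]
grip_width: 91.8
finger_force: 0.0
```

Emit:
carry_out(plan=[{"tx": 0,"ty": 0,"tz": 0,"rx": 0,"ry": 0,"rz": 0},{"tx": 0,"ty": 0,"tz": 0,"rx": 0,"ry": 0,"rz": 0},{"tx": 0,"ty": 0,"tz": 0,"rx": 0,"ry": 0,"rz": 0},{"tx": 0,"ty": 0,"tz": 0,"rx": 0,"ry": 0,"rz": 0},{"tx": 0,"ty": 0,"tz": 0,"rx": 0,"ry": 0,"rz": 0},{"tx": 0,"ty": 0,"tz": 0,"rx": 0,"ry": 0,"rz": 0},{"tx": 0,"ty": 0,"tz": 0,"rx": 0,"ry": 0,"rz": 0},{"tx": 0,"ty": 0,"tz": 0,"rx": 0,"ry": 0,"rz": 0},{"tx": 0,"ty": 0,"tz": 0,"rx": 0,"ry": 0,"rz": 0},{"tx": 0,"ty": 0,"tz": 0,"rx": 0,"ry": 0,"rz": 0},{"tx": 0,"ty": 0,"tz": 0,"rx": 0,"ry": 0,"rz": 0},{"tx": 0,"ty": 0,"tz": 0,"rx": 0,"ry": 0,"rz": 0}], gripper=1)

```text
time: 10.45
tool_pos: [410.6, 143.3, -25.0]
tcp_rot: [-3.141, 0.0, 1.627]
contact_force: [-1.6, -0.2, 1.0]
grip_width: 13.7
finger_force: 30.0
```

Emit:
carry_out(plan=[{"tx": 0,"ty": 0,"tz": 10,"rx": 0,"ry": 0,"rz": 0},{"tx": 0,"ty": 0,"tz": 15,"rx": 0,"ry": 0,"rz": 0},{"tx": 0,"ty": 0,"tz": 0,"rx": 0,"ry": 0,"rz": 0},{"tx": 0,"ty": 0,"tz": 0,"rx": 0,"ry": 0,"rz": 0},{"tx": 0,"ty": 0,"tz": 0,"rx": 0,"ry": 0,"rz": 0}])

```text
time: 10.95
tool_pos: [410.5, 143.3, -0.4]
tcp_rot: [-3.141, 0.0, 1.627]
contact_force: [-1.0, -0.0, -5.7]
grip_width: 13.3
finger_force: 30.0
```

```bash
python3 - <<'E'
from h import *
o=bot.get_obs();print(o["tool_pos"],o["tcp_rot"],o["contact_force"],o["moment"],o["grip_width"],o["finger_force"])
s=bot.capture("scene")[:,:,::-1];d=bot.capture("side")[:,:,::-1]
c=np.hstack([cv2.resize(s[140:215,200:275],(400,400),interpolation=2),cv2.resize(d[140:215,210:285],(400,400),interpolation=2)])
cv2.imwrite("pics/v5.png",c)
E
```

```text
[ 4.10485447e+02  1.43288422e+02 -3.59141326e-01] [-3.14078775e+00  1.21368876e-04  1.62678680e+00] [-9.55819886e-01 -1.42850763e-03 -5.65613312e+00] [-0.10041713  0.04049087  0.02308781] 13.258762074967812 29.997112154960632
```

View pics/v5.png

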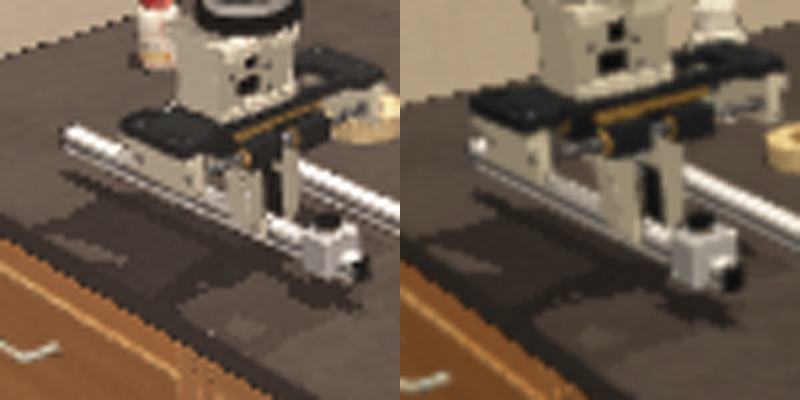

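The bar is held at an opening of 13.3 mm with 30 N. It stays level, and the moment is unchanged from unloaded, so this is the balance point. Bar underside = TCP + 25. I'll raise it, then carry it to the rest.

Emit:
carry_out(plan=[{"tx": 0,"ty": 0,"tz": 15,"rx": 0,"ry": 0,"rz": 0},{"tx": 0,"ty": 0,"tz": 25,"rx": 0,"ry": 0,"rz": 0},{"tx": 0,"ty": 0,"tz": 25,"rx": 0,"ry": 0,"rz": 0},{"tx": 0,"ty": 0,"tz": 25,"rx": 0,"ry": 0,"rz": 0},{"tx": 0,"ty": 0,"tz": 20,"rx": 0,"ry": 0,"rz": 0},{"tx": 0,"ty": 0,"tz": 10,"rx": 0,"ry": 0,"rz": 0},{"tx": 0,"ty": 0,"tz": 0,"rx": 0,"ry": 0,"rz": 0}])

```text
time: 11.75
tool_pos: [411.5, 143.5, 120.6]
tcp_rot: [3.14, -0.0, 1.627]
contact_force: [0.7, 1.0, -4.0]
grip_width: 13.7
finger_force: 30.0
```

Emit:
carry_out(plan=[{"tx": 1,"ty": -10,"tz": 0,"rx": 0,"ry": 0,"rz": -0.004},{"tx": 2,"ty": -20,"tz": 0,"rx": 0,"ry": 0,"rz": -0.005},{"tx": 3,"ty": -30,"tz": 0,"rx": 0,"ry": 0,"rz": -0.005},{"tx": 3,"ty": -34,"tz": 0,"rx": 0,"ry": 0,"rz": -0.005},{"tx": 3,"ty": -34,"tz": 0,"rx": 0,"ry": 0,"rz": -0.005},{"tx": 3,"ty": -34,"tz": 0,"rx": 0,"ry": 0,"rz": -0.005},{"tx": 3,"ty": -34,"tz": 0,"rx": 0,"ry": 0,"rz": -0.005},{"tx": 3,"ty": -34,"tz": 0,"rx": 0,"ry": 0,"rz": -0.005},{"tx": 3,"ty": -34,"tz": 0,"rx": 0,"ry": 0,"rz": -0.005},{"tx": 3,"ty": -34,"tz": 0,"rx": 0,"ry": 0,"rz": -0.005},{"tx": 2.3,"ty": -27,"tz": 0,"rx": 0,"ry": 0,"rz": -0.004},{"tx": 2,"ty": -17,"tz": 0,"rx": 0,"ry": 0,"rz": 0}])

```text
time: 12.95
tool_pos: [441.2, -200.7, 118.5]
tcp_rot: [-3.139, -0.001, 1.572]
contact_force: [0.0, 0.2, -5.0]
grip_width: 13.6
finger_force: 30.0
```

Emit:
carry_out(plan=[{"tx": 0,"ty": 0,"tz": -15,"rx": 0,"ry": 0,"rz": 0},{"tx": 0,"ty": 0,"tz": -15,"rx": 0,"ry": 0,"rz": 0},{"tx": 0,"ty": 0,"tz": 0,"rx": 0,"ry": 0,"rz": 0},{"tx": 0,"ty": 0,"tz": 0,"rx": 0,"ry": 0,"rz": 0},{"tx": 0,"ty": 0,"tz": 0,"rx": 0,"ry": 0,"rz": 0}])

```text
time: 13.45
tool_pos: [442.5, -198.6, 90.5]
tcp_rot: [3.141, 0.0, 1.574]
contact_force: [0.1, -0.1, -4.3]
grip_width: 13.6
finger_force: 30.0
```

Emit:
carry_out(plan=[{"tx": -0.6,"ty": 0,"tz": -12,"rx": 0,"ry": 0,"rz": 0},{"tx": 0,"ty": 0,"tz": -12,"rx": 0,"ry": 0,"rz": 0},{"tx": 0,"ty": 0,"tz": -12,"rx": 0,"ry": 0,"rz": 0},{"tx": 0,"ty": 0,"tz": -5,"rx": 0,"ry": 0,"rz": 0},{"tx": 0,"ty": 0,"tz": 0,"rx": 0,"ry": 0,"rz": 0},{"tx": 0,"ty": 0,"tz": 0,"rx": 0,"ry": 0,"rz": 0},{"tx": 0,"ty": 0,"tz": 0,"rx": 0,"ry": 0,"rz": 0}])

```text
time: 14.15
tool_pos: [442.1, -198.9, 49.8]
tcp_rot: [3.14, 0.001, 1.574]
contact_force: [-0.2, -1.2, -3.8]
grip_width: 13.7
finger_force: 30.0
```

Emit:
carry_out(plan=[{"tx": 0,"ty": 0,"tz": -3,"rx": 0,"ry": 0,"rz": 0},{"tx": 0,"ty": 0,"tz": -3,"rx": 0,"ry": 0,"rz": 0},{"tx": 0,"ty": 0,"tz": -3,"rx": 0,"ry": 0,"rz": 0},{"tx": 0,"ty": 0,"tz": 0,"rx": 0,"ry": 0,"rz": 0},{"tx": 0,"ty": 0,"tz": 0,"rx": 0,"ry": 0,"rz": 0}])

```text
time: 14.65
tool_pos: [441.5, -198.6, 39.9]
tcp_rot: [-3.141, -0.0, 1.574]
contact_force: [-0.8, -0.0, -4.9]
grip_width: 13.4
finger_force: 30.0
```

Emit:
carry_out(plan=[{"tx": 0,"ty": 0,"tz": -2,"rx": 0,"ry": 0,"rz": 0},{"tx": 0,"ty": 0,"tz": -1.5,"rx": 0,"ry": 0,"rz": 0},{"tx": 0,"ty": 0,"tz": 0,"rx": 0,"ry": 0,"rz": 0},{"tx": 0,"ty": 0,"tz": 0,"rx": 0,"ry": 0,"rz": 0}])

```text
time: 15.05
tool_pos: [441.6, -198.6, 36.5]
tcp_rot: [3.142, -0.0, 1.574]
contact_force: [-0.0, 0.0, -5.0]
grip_width: 13.6
finger_force: 30.0
```

Emit:
carry_out(plan=[{"tx": 0,"ty": 0,"tz": -1,"rx": 0,"ry": 0,"rz": 0},{"tx": 0,"ty": 0,"tz": 0,"rx": 0,"ry": 0,"rz": 0},{"tx": 0,"ty": 0,"tz": 0,"rx": 0,"ry": 0,"rz": 0}])

```text
time: 15.35
tool_pos: [441.6, -198.6, 35.5]
tcp_rot: [3.142, -0.0, 1.574]
contact_force: [0.2, 0.6, -5.1]
grip_width: 13.7
finger_force: 30.0
```

Emit:
carry_out(plan=[{"tx": 0,"ty": 0,"tz": -0.7,"rx": 0,"ry": 0,"rz": 0},{"tx": 0,"ty": 0,"tz": 0,"rx": 0,"ry": 0,"rz": 0},{"tx": 0,"ty": 0,"tz": 0,"rx": 0,"ry": 0,"rz": 0}])

```text
time: 15.65
tool_pos: [441.7, -198.7, 35.0]
tcp_rot: [3.141, 0.0, 1.574]
contact_force: [-1.2, 0.3, -2.3]
grip_width: 13.7
finger_force: 30.0
```

Emit:
carry_out(plan=[{"tx": 0,"ty": 0,"tz": -0.7,"rx": 0,"ry": 0,"rz": 0},{"tx": 0,"ty": 0,"tz": 0,"rx": 0,"ry": 0,"rz": 0},{"tx": 0,"ty": 0,"tz": 0,"rx": 0,"ry": 0,"rz": 0}])

```text
time: 15.95
tool_pos: [441.8, -198.7, 35.0]
tcp_rot: [3.141, 0.0, 1.574]
contact_force: [-2.4, 1.7, 5.6]
grip_width: 13.6
finger_force: 30.0
```

The bar touched down at the expected height: the force went from -5 to +5.6 N. Releasing now.

Emit:
carry_out(plan=[{"tx": 0,"ty": 0,"tz": 0.5,"rx": 0,"ry": 0,"rz": 0},{"tx": 0,"ty": 0,"tz": 0,"rx": 0,"ry": 0,"rz": 0}])

```text
time: 16.15
tool_pos: [441.7, -198.7, 35.0]
tcp_rot: [3.141, 0.0, 1.574]
contact_force: [-0.8, 1.4, 3.8]
grip_width: 13.8
finger_force: 30.0
```

Emit:
carry_out(plan=[{"tx": 0,"ty": 0,"tz": 0,"rx": 0,"ry": 0,"rz": 0},{"tx": 0,"ty": 0,"tz": 0,"rx": 0,"ry": 0,"rz": 0},{"tx": 0,"ty": 0,"tz": 0,"rx": 0,"ry": 0,"rz": 0},{"tx": 0,"ty": 0,"tz": 0,"rx": 0,"ry": 0,"rz": 0},{"tx": 0,"ty": 0,"tz": 0,"rx": 0,"ry": 0,"rz": 0},{"tx": 0,"ty": 0,"tz": 0,"rx": 0,"ry": 0,"rz": 0},{"tx": 0,"ty": 0,"tz": 0,"rx": 0,"ry": 0,"rz": 0}], gripper=0.5)

```text
time: 16.85
tool_pos: [441.7, -198.6, 34.6]
tcp_rot: [3.141, 0.0, 1.574]
contact_force: [-0.2, -0.2, 0.6]
grip_width: 46.1
finger_force: 0.0
```

Emit:
carry_out(plan=[{"tx": 0,"ty": 0,"tz": 10,"rx": 0,"ry": 0,"rz": 0},{"tx": 0,"ty": 0,"tz": 20,"rx": 0,"ry": 0,"rz": 0},{"tx": 0,"ty": 0,"tz": 30,"rx": 0,"ry": 0,"rz": 0},{"tx": 0,"ty": 0,"tz": 40,"rx": 0,"ry": 0,"rz": 0},{"tx": 0,"ty": 0,"tz": 40,"rx": 0,"ry": 0,"rz": 0},{"tx": 0,"ty": 0,"tz": 40,"rx": 0,"ry": 0,"rz": 0},{"tx": 0,"ty": 0,"tz": 20,"rx": 0,"ry": 0,"rz": 0},{"tx": 0,"ty": 0,"tz": 0,"rx": 0,"ry": 0,"rz": 0},{"tx": 0,"ty": 0,"tz": 0,"rx": 0,"ry": 0,"rz": 0},{"tx": 0,"ty": 0,"tz": 0,"rx": 0,"ry": 0,"rz": 0}])

```text
time: 17.85
tool_pos: [440.9, -198.2, 233.5]
tcp_rot: [-3.14, -0.001, 1.574]
contact_force: [-0.7, 0.2, -0.3]
grip_width: 46.0
finger_force: 0.0
```

```bash
python3 - <<'E'
from h import *
u=np.array([-.004,1,0]);c=np.array([441.8,-198.7,78.])
for n in("scene","side"):
    m=bot.camera_model(n);I=bot.capture(n);cv2.imwrite(f"pics/{n}9.png",I[:,:,::-1])
    g=I.min(2).astype(int)
    # expected bar top-centre line; find bright columns' vertical centre near it
    for s in(-95,-60,0,60,120,180,235):
        x,y=proj(m,c+u*s);xi=int(round(x));rows=np.arange(int(y)-14,int(y)+18)
        b=rows[g[rows,xi]>130];print(n,s,(round(x,1),round(y,1)),(b.min(),b.max()) if len(b) else None)
E
```

```text
scene -95 (np.float64(338.1), np.float64(209.2)) (np.int64(203), np.int64(211))
scene -60 (np.float64(330.2), np.float64(205.4)) (np.int64(204), np.int64(220))
scene 0 (np.float64(317.2), np.float64(199.3)) (np.int64(196), np.int64(215))
scene 60 (np.float64(304.9), np.float64(193.4)) (np.int64(193), np.int64(196))
scene 120 (np.float64(293.2), np.float64(187.8)) (np.int64(187), np.int64(193))
scene 180 (np.float64(282.0), np.float64(182.5)) (np.int64(182), np.int64(185))
scene 235 (np.float64(272.3), np.float64(177.9)) (np.int64(177), np.int64(180))
side -95 (np.float64(343.0), np.float64(209.8)) (np.int64(202), np.int64(212))
side -60 (np.float64(334.7), np.float64(205.6)) (np.int64(204), np.int64(222))
side 0 (np.float64(321.2), np.float64(198.9)) (np.int64(196), np.int64(215))
side 60 (np.float64(308.9), np.float64(192.7)) (np.int64(193), np.int64(200))
side 120 (np.float64(297.5), np.float64(187.1)) (np.int64(187), np.int64(189))
side 180 (np.float64(286.9), np.float64(181.8)) (np.int64(182), np.int64(183))
side 235 (np.float64(277.9), np.float64(177.3)) (np.int64(178), np.int64(179))
```

The bar lies along the predicted level line in both views, to within about a pixel at every point from the block to the far end. It rests freely and the gripper is clear, so I'll hand in.

```bash
python3 -c "
from plant import bot
print(bot.close_job())"
```

```text
the job is handed in; nothing more can be done
None
```

The loaded bar was lifted at its balance point and now sits level by itself in both notches of the white rest, with the weight still clamped and the plain bar untouched; I handed the job in at about 18 s, and no verdict was shown.

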